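# Third hand: hold a float bowl upside down against the sprung stop

## Robot

A 6-joint arm with a two-finger parallel gripper is mounted at the origin on the work surface; the furniture and walls round the work are solid. World frame = base frame: x ahead of the robot, y to its left, z up, the work surface at z = 0. Lengths are in m, angles in rad, forces in N, time in s.
With the tool pointing down it reaches from about 0.375 to 0.9 m from the base axis. Payload 3.1 kg.
Tool frame: the origin (TCP) lies on the centre line of the jaws, within the pads' length; the fingertips stand 8 mm ahead of it and the grasp point (between the pads) lies 11 mm behind it; z points along the fingers, y is the line along which they close (so a half turn about z gives the same grasp; the last joint's range is limited). The gripper opens to 87 mm and grips with 3 to 60 N. Pads are 19 mm wide; open, the fingers measure 117 mm over their backs; the gripper's body (75 mm by 190 mm) begins 51 mm behind the grasp point.
Start: joints at [1.016, 0.527, 1.433, -0, 1.181, -0.178], TCP at [0.229, 0.581, 0.231] pointing down, gripper open.
Joint ranges: [-3.08, 3.08], [-0.75, 2.2], [0.22, 2.44], [-1.43, 4.57], [0, 2.65], [-2.85, 2.85]. Speed limits (rad/s): [2.79, 2.79, 3.14, 3.14, 3.14, 3.14].

## Interface

Orientations are given as a unit quaternion [x, y, z, w].
In Python, from rig import robot gives the robot as it stands. The module is installed in compiled form; this text tells all that it offers.
- The arm moves only by the tool send_rows, never from a script. Its argument "increments" is one flat list of numbers, 7 for each row, row after row: the turn, a rotation vector about the world's x, y, z in rad, then the shift along the world's x, y, z in cm, then the opening, from 0 (shut) to 1 (fully open). A call has 1 to 20 rows; each row shifts and turns the commanded pose from where the row before left it; what a row does not reach is not made up. A row lasts 1/12 s, in which the tool goes at most 41.7 mm and 7.16 degrees, less where a joint would pass 70% of its speed; a pose out of reach is approached as far as the arm can. A call is refused whole if a number of a shift passes 4.17 or a number of a turn 0.125, either way. A call with a gripper value outside its range is refused whole. The fingers move at their own pace and stop on an object; "newtons" is the grip in N (left out, the last holds). Time passes only in rows, so rows that do not move let the fingers close. It gives the time, the measured TCP pose, the force, the opening and the grip force at its end, in the units of the state.
- robot.get_obs(): the state, without advancing time (a new reading comes with each control period).
- robot.camera(name): name is "side" or "top"; returns a dict with "image" (400x640x3 uint8, red, green, blue), "range_z" (400x640 float32, m along the optical axis (not along the pixel's ray), 0 where there is no reading), "fx", "fy", "cx", "cy" (pixels), "dist_coeffs" ([k1, k2, p1, p2, k3] as OpenCV has them; the pictures are not rectified), "R" (3x3) and "t" (3): a world point X has camera coordinates R X + t. Camera axes: x right, y down, z forward; pixel columns grow to the right and rows downward; lengths in m; the calibration is good to about 2 mm. A picture is of the moment at which its call begins.
- robot.hand_in(): hands the job in; it is judged then, once.
The state is a dict: "time": time; "q": joint angles; "joint_velocities": joint speeds; "joint_torque": joint torques, N m; "position": TCP position; "tool_rot": TCP orientation; "ft_force": force on the tool from outside, world axes, zero at the start; "moment": the same for the moment, N m; "grip_width": finger opening in m; "grip_force": force on a finger pad.
Only numpy, scipy, OpenCV 4.12 (cv2) and the standard library are available. Lean on these libraries where they do the work, as an engineer would, in place of code of your own. Each camera call takes 0.05 s, during which the arm holds its last target. There are 200 camera calls.

## Task

I want to fit the drain plug in the square aluminium float bowl, so be my third hand: turn the bowl over so that it stands mouth-down on the bench, and with it still standing flat there push one of its flat sides squarely against the middle of the steel plate of the spring-loaded stop, until the pointer on top of the stop is in the middle of the green zone (plate pushed back about half of its travel). Never push the plate all the way back and do not knock the brass cap or the bolt about; finish while still holding the bowl pressed there with the gripper, steadily, without letting go.

Things in the scene. Friction and masses are not known exactly. Their poses are not given: they have to be found in the camera images.
- bowl: Square cast aluminium float bowl (open cup), 58 x 58 mm, 46 mm high, flat sides, corners rounded 7 mm, walls 4 mm, base 6 mm with a 14 mm hole; about 0.16 kg, loose, starts mouth-up; stable lying on a side too. Origin: centre of the base's outer face; +z points to the mouth (rim at z = 46 mm); x, y square to the sides (at +-29 mm). Mouth-down on the bench its origin is 46 mm up.
- stop: Spring-loaded stop fixed to the bench: blue block 120 mm wide, 50 mm high (foot 150 mm wide), in front of it a steel plate 100 mm wide, 10 mm thick, 3 to 47 mm above the bench, on two sprung rods. Origin: on the bench under the plate's middle at rest; x points from plate into block (the way to push), y along the plate. Block's front at x = 27 mm, back at 70 mm.
- pad (a joint): How far the stop's plate is pushed back, m: 0 at rest, 0.020 at its end. The spring gives 0.8 N per mm, so green (5 to 15 mm) is 4 to 12 N, and its middle 10 mm or 8 N.
- pad_face (a point): Middle of the plate's front face, 25 mm above the bench, at x = -5 mm in the stop's frame at rest; it moves with the plate. Axes as the stop's: x points into the plate.
- pointer_tip (a point): Tip of the dark pointer tongue, 12 mm wide, that lies along x over plate and block (its top 55 mm above the bench, the highest part of the stop) and moves with the plate; at x = 32 mm in the stop's frame at rest. Below it the block's top is painted yellow (too little), green (right: 5 to 15 mm of travel) and red (too far).
- brass_cap: Finned brass cap, 43 mm across and 30 mm high, loose: leave it alone. Origin: centre of its underside.
- hex_bolt: Flanged hexagon bolt standing on its head, 21 mm across and 33 mm high, loose: leave it alone. Origin: centre of its underside.

How it is judged:
On the way:
1. the bowl stands mouth-down on the bench (angle between bowl's own z axis and vertical above 3.02 rad and height (world z) of bowl between 0.042 and 0.051 m), for 0.2 s.
At the end, for the whole second after the job is handed in: Bowl mouth-down and flat on the bench (7 deg, 5 mm), a flat side square to the stop's plate (7 deg), within 25 mm of its middle, held still by the fingers and pressed on: plate back 4 to 16.2 mm, 3.2 to 13.5 N between bowl and stop, through the last second (all of step 1 and contact force between bowl and stop between 3.2 and 13.5 N and value of joint pad between 0.004 and 0.0162 m and contact force between the fingers and bowl above 2 N and y of bowl in the frame of pad_face between -0.025 and 0.025 m and (angle between the x axis of bowl and the x axis of pad_face, either way round below 0.12 rad or angle between the y axis of bowl and the x axis of pad_face, either way round below 0.12 rad) and linear speed of bowl below 0.02 m/s); the arm keeps its last pose, push and grip.
It fails at once if the stop's plate is pushed all the way back (value of joint pad above 0.0188 m).
It fails at once if the brass cap or the bolt is moved more than 20 mm (distance of any of brass_cap, hex_bolt from where it was at the start of the episode above 0.02 m).
It also fails if it takes over 72 s, if anything falls off the work surface, if the arm or the gripper's body presses on something with over 40 N, if the wrist force passes 120 N, or if a joint passes its speed limit or range.

## Working session

There is one attempt and no reset: what is moved stays moved. The work goes in short steps, Python scripts to look and compute and a tool call to move; the robot and the scene stay as the last step left them, time stands still between calls to the robot, and variables do not carry over. Pictures are saved under pics/ and viewed, at most 10 in all, crops included, and the job is handed in when it is done.

Besides the shell and the picture viewer there is one more tool, called after "Request:" in YAML: its name, and indented under it one key for each argument. send_rows: Moves the arm, as the interface text tells. Its arguments: {"type":"object","properties":{"increments":{"type":"array"},"newtons":{"type":"number"}},"required":["increments"]}

```bash
mkdir -p pics; ls; cat > h.py <<'E'
import numpy as np,cv2
from rig import robot
def cam(n):
    c=robot.camera(n); c['K']=np.array([[c['fx'],0,c['cx']],[0,c['fy'],c['cy']],[0,0,1.]]); c['D']=np.array(c['dist_coeffs']);c['R']=np.array(c['R']);c['t']=np.array(c['t']);return c
def save(c,f): cv2.imwrite('pics/'+f,c['image'][:,:,::-1])
def cloud(c):
    h,w=c['range_z'].shape
    v,u=np.mgrid[:h,:w]
    p=cv2.undistortPoints(np.stack([u,v],-1).reshape(-1,1,2).astype(np.float64),c['K'],c['D']).reshape(h,w,2)
    P=np.dstack([p,np.ones((h,w))])*c['range_z'][...,None]
    return (P-c['t'])@c['R']   # world
E
python3 - <<'E'
from h import *
for n in('top','side'):
    c=cam(n);save(c,n+'0.png')
    np.save(n+'0.npy',cloud(c)); np.save(n+'i0.npy',c['image'])
    print(n,-c['R'].T@c['t'],c['R'][2])
o=robot.get_obs();print(o)
E
```

```text
pics
top [0.3701928  0.04754567 1.11997902] [ 0.1050431  -0.02215637 -0.99422082]
side [ 0.16412074 -0.47686855  0.66238516] [ 0.36510992  0.61396644 -0.69981423]
{'time': 0.1, 'q': array([ 1.01648776e+00,  5.28362633e-01,  1.43378273e+00, -6.58942592e-06,
        1.18136370e+00, -1.78502937e-01]), 'joint_velocities': array([-6.92071214e-04, -1.27147933e-03, -3.41549302e-03,  7.38058969e-04,
       -1.44383543e-05,  1.32381936e-03]), 'joint_torque': array([-5.21892543e-04, -4.40985382e+01, -1.77151698e+01,  6.33765967e-02,
        5.34218398e-02, -7.93031654e-05]), 'position': array([0.22902358, 0.58084092, 0.22967322]), 'tool_rot': array([ 1.86797721e-01,  9.82397930e-01, -8.95690179e-04, -3.40443280e-04]), 'ft_force': array([-0.42679178, -0.662564  , -0.53517228]), 'moment': array([-0.02957993,  0.00258701, -0.01878919]), 'grip_force': 0.0, 'grip_width': 0.08686807802497046}
```

View pics/top0.png

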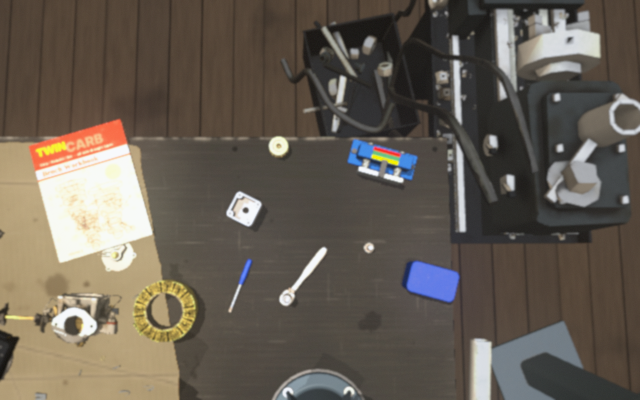

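View pics/side0.png

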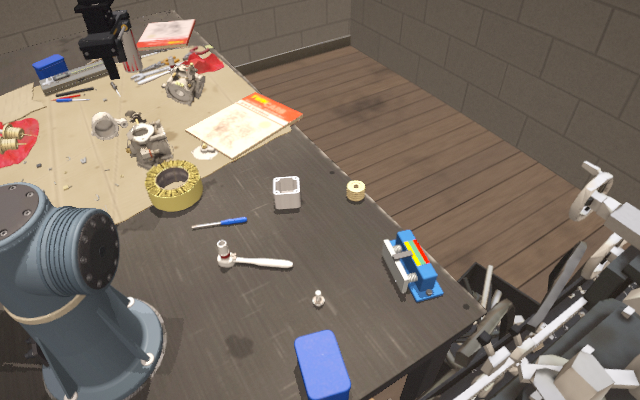

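The top view shows the bowl at (243,209), mouth up. The stop is at (383,160) with its plate facing the robot, the cap at (278,147) and the bolt at (369,247). The side view agrees.

```bash
python3 - <<'E'
from h import *
P=np.load('top0.npy');I=np.load('topi0.npy')
def reg(n,u0,u1,v0,v1,z0,z1):
    p=P[v0:v1,u0:u1].reshape(-1,3);q=p[(p[:,2]>z0)&(p[:,2]<z1)]
    if len(q)<4: print(n,'none');return
    r=cv2.minAreaRect((q[:,:2]*1000).astype(np.float32));print(n,len(q),'mean',q.mean(0).round(4),'rect mm',r)
    return q
reg('bowl',215,275,180,235,.036,.056)
reg('bowl all',215,275,180,235,.012,.056)
reg('stop top',340,425,130,190,.03,.07)
reg('stop block',340,425,130,190,.045,.053)
reg('stop all',340,425,130,190,.006,.07)
reg('cap',262,295,132,165,.015,.05)
reg('bolt',355,382,235,260,.01,.05)
reg('bench',300,340,190,220,-.02,.03)
hsv=cv2.cvtColor(I,cv2.COLOR_RGB2HSV)
# painted strips
for n,lo,hi in(('yellow',24,34),('green',45,75),('red',0,6)):
    m=(hsv[...,0]>=lo)&(hsv[...,0]<=hi)&(hsv[...,1]>150)&(hsv[...,2]>100)
    mm=np.zeros_like(m);mm[135:185,345:422]=m[135:185,345:422]
    q=P[mm];print(n,len(q),q.mean(0).round(4),cv2.minAreaRect((q[:,:2]*1000).astype(np.float32)))
c=I[130:240,215:425];cv2.imwrite('pics/crop1.png',cv2.resize(c[:,:,::-1],None,fx=3.8,fy=3.8,interpolation=cv2.INTER_CUBIC))
E
```

```text
bowl 274 mean [0.4532 0.1592 0.0448] rect mm ((453.48529052734375, 159.04769897460938), (58.19525146484375, 57.35044860839844), 62.943817138671875)
bowl all 346 mean [0.4541 0.1587 0.0405] rect mm ((453.5001525878906, 158.97406005859375), (58.232215881347656, 57.36009979248047), 62.79701232910156)
stop top 1213 mean [ 0.5557 -0.1442  0.0467] rect mm ((555.3658447265625, -144.3273468017578), (120.01158905029297, 70.63458251953125), 72.95915985107422)
stop block 859 mean [ 0.5605 -0.1459  0.0488] rect mm ((552.4103393554688, -143.7984619140625), (119.69208526611328, 62.353763580322266), 74.05841827392578)
stop all 1830 mean [ 0.5557 -0.1424  0.0353] rect mm ((558.8070068359375, -142.9486846923828), (154.20809936523438, 76.39888763427734), 74.46488952636719)
cap 296 mean [0.593  0.0855 0.0279] rect mm ((593.4296875, 85.64518737792969), (40.23539733886719, 40.25899124145508), 83.92962646484375)
bolt 41 mean [ 0.3691 -0.1127  0.0206] rect mm ((369.5260009765625, -114.33787536621094), (16.763839721679688, 17.457191467285156), 44.02891540527344)
bench 1193 mean [ 0.4659 -0.0065 -0.0008] rect mm ((466.144287109375, -6.80511474609375), (88.3463134765625, 66.13915252685547), 89.86026000976562)
yellow 89 [ 0.5596 -0.1462  0.0497] ((559.3938598632812, -145.71583557128906), (55.84455108642578, 7.946291446685791), 73.8689956665039)
green 0 [nan nan nan] ((0.0, 0.0), (0.0, 0.0), 0.0)
red 39 [ 0.5706 -0.1459  0.077 ] ((485.79339599609375, -49.752044677734375), (43.018310546875, 299.11669921875), 41.7296028137207)<stdin>:21: RuntimeWarning: Mean of empty slice.
  ret = um.true_divide(
```

View pics/crop1.png

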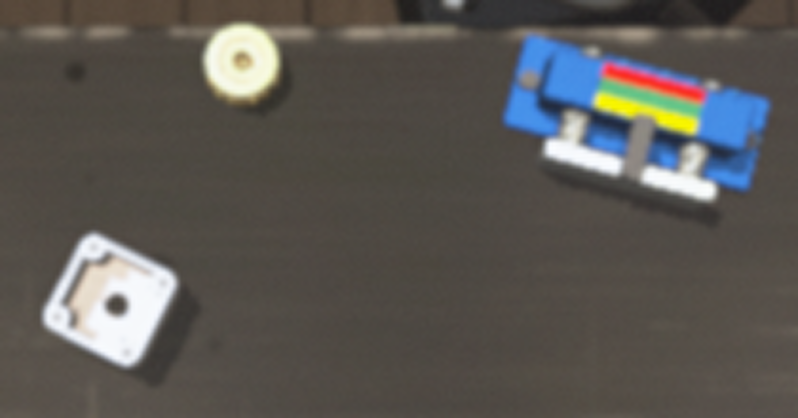

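Bowl at (0.4535, 0.159), 58 mm square, sides at 63°/-27°, rim at 45 mm, which matches its given size. The stop's x axis lies at about -16°.

Plan:
1. Do two quarter-turns about the jaw line. The first lays the bowl on its side, the second puts it mouth-down.
2. Regrip from above and push.

I grip 11 mm outward of the bowl's centre so the gripper body clears the bench.

Request:
send_rows:
  increments: [0,0,-0.008,1.95,-3.56,0,1,0,0,-0.008,1.95,-3.56,0,1,0,0,-0.008,1.95,-3.56,0,1,0,0,-0.008,1.95,-3.56,0,1,0,0,-0.008,1.95,-3.56,0,1,0,0,-0.008,1.95,-3.56,0,1,0,0,-0.008,1.95,-3.56,0,1,0,0,-0.008,1.95,-3.56,0,1,0,0,-0.008,1.95,-3.56,0,1,0,0,-0.008,1.95,-3.56,0,1,0,0,-0.008,1.95,-3.56,0,1,0,0,-0.008,1.95,-3.56,0,1,0,0,0,0,0,-3,1,0,0,0,0,0,-3,1,0,0,0,0,0,-3,1,0,0,0,0,0,-3,1,0,0,0,0,0,0,1,0,0,0,0,0,0,1]

```text
time: 1.6
position: [0.4621, 0.154, 0.1094]
tool_rot: [0.234, 0.972, -0.001, -0.002]
ft_force: [0.8, -0.1, 0.7]
grip_width: 0.0874
grip_force: 0.0
```

Request:
send_rows:
  increments: [0,0,0,0.1,0,-2.3,1,0,0,0,0,0,-2.3,1,0,0,0,0,0,-2.3,1,0,0,0,0,0,-1.5,1,0,0,0,0,0,-0.8,1,0,0,0,0,0,0,1,0,0,0,0,0,0,0.5,0,0,0,0,0,0,0.5,0,0,0,0,0,0,0.5,0,0,0,0,0,0,0.5,0,0,0,0,0,0,0.5,0,0,0,0,0,0,0.5,0,0,0,0,0,0,0.5,0,0,0,0,0,0,0.5,0,0,0,0,0,0,0.5,0,0,0,0,0,0,0.5]
  newtons: 25

```text
time: 2.93
position: [0.4647, 0.1542, 0.0191]
tool_rot: [0.234, 0.972, 0.0, 0.0]
ft_force: [-1.1, 0.1, 5.4]
grip_width: 0.058
grip_force: 25.0
```

Request:
send_rows:
  increments: [0,0,0,0,0,1,0.5,0,0,0,0,0,3,0.5,0,0,0,0,0,3,0.5,0,0,0,0,0,3,0.5,0,0,0,0,0,3,0.5,0,0,0.0946,0.9,-2.9,0,0.5,0,0,0.0946,0.9,-2.9,0,0.5,0,0,0.0946,0.9,-2.9,0,0.5,0,0,0.0946,0.9,-2.9,0,0.5,0,0,0.0946,0.9,-2.9,0,0.5,0,0,0,0,0,0,0.5]

```text
time: 3.85
position: [0.5123, 0.0042, 0.1492]
tool_rot: [-0.0, 1.0, -0.001, 0.002]
ft_force: [1.0, 0.9, -1.5]
grip_width: 0.0577
grip_force: 25.0
```

Request:
send_rows:
  increments: [0,-0.1,0,0,0,0,0.5,0,-0.1,0,0,0,0,0.5,0,-0.1,0,0,0,0,0.5,0,-0.1,0,0,0,0,0.5,0,-0.1,0,0,0,0,0.5,0,-0.1,0,0,0,0,0.5,0,-0.1,0,0,0,0,0.5,0,-0.1,0,0,0,0,0.5,0,-0.1,0,0,0,0,0.5,0,-0.1,0,0,0,0,0.5,0,-0.1,0,0,0,0,0.5,0,-0.1,0,0,0,0,0.5,0,0,0,0,0,0,0.5,0,0,0,0,0,0,0.5]

```text
time: 5.02
position: [0.5645, 0.0595, 0.2856]
tool_rot: [0.008, 0.923, -0.009, 0.385]
ft_force: [-0.4, -0.2, -1.8]
grip_width: 0.0576
grip_force: 25.0
```

```bash
python3 - <<'E'
from h import *
c=cam('side');save(c,'side1.png')
o=robot.get_obs();print(o['q'],o['position'],o['tool_rot'],o['ft_force'])
E
```

```text
[-0.12889713  0.23319214  2.09578444  1.20073246  0.07207214 -2.85346705] [0.56418359 0.05893861 0.28447553] [ 0.00840128  0.923197   -0.00961625  0.38411489] [ 0.60701626 -0.05384542 -1.08012293]
```

View pics/side1.png

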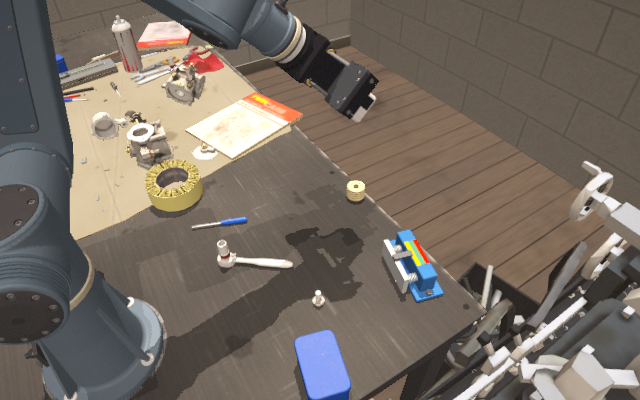

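The side view shows the bowl held off at (360,105). The wrist ran into its q5≈0 and q6 limits, because the outward tilt passes through the singularity. I'll tilt sideways instead, so I'm checking that with a wrist model.

```bash
cat > k.py <<'E'
import numpy as np
from scipy.spatial.transform import Rotation as Ro
def R(q): return Ro.from_euler('z',q[0])*Ro.from_euler('y',q[1]+q[2])*Ro.from_euler('z',q[3])*Ro.from_euler('y',q[4])*Ro.from_euler('z',q[5]+np.pi/2)
def wrist(q1,a,T):  # both solutions q4,q5,q6
    M=(Ro.from_euler('z',q1)*Ro.from_euler('y',a)).inv()*T
    e=M.as_euler('ZYZ'); out=[]
    for s in(e,[e[0]+np.pi,-e[1],e[2]+np.pi]):
        w=[s[0],s[1],s[2]-np.pi/2]; out.append([(x+np.pi)%(2*np.pi)-np.pi for x in w])
    return np.degrees(out).round(0).tolist()
E
python3 - <<'E'
from k import *
print(R([-0.12889713,0.23319214,2.09578444,1.20073246,0.07207214,-2.85346705]).as_quat(),R([1.01648776e+00,  5.28362633e-01,  1.43378273e+00,0,1.18136370e+00, -1.78502937e-01]).as_quat())
for name,s in(('phi0',0),('phi180',np.pi)):
  base=Ro.from_euler('z',s)*Ro.from_matrix(np.array([[0,1,0],[1,0,0],[0,0,-1.]]).T)
  for q1 in(.35,0,):
   for a in (1.9,2.2):
    for th in(0,40,75): print(name,q1,a,th,wrist(q1,a,Ro.from_euler('x',th,degrees=True)*base))
E
```

```text
[ 0.00840128  0.923197   -0.00961626  0.38411488] [ 1.86798951e-01  9.82397696e-01 -8.94599952e-04 -3.43288365e-04]
phi0 0.35 1.9 0 [[0.0, 71.0, 20.0], [-180.0, -71.0, -160.0]]
phi0 0.35 1.9 40 [[43.0, 63.0, 3.0], [-137.0, -63.0, -177.0]]
phi0 0.35 1.9 75 [[81.0, 67.0, -14.0], [-99.0, -67.0, 166.0]]
phi0 0.35 2.2 0 [[0.0, 54.0, 20.0], [-180.0, -54.0, -160.0]]
phi0 0.35 2.2 40 [[51.0, 51.0, -12.0], [-129.0, -51.0, 168.0]]
phi0 0.35 2.2 75 [[89.0, 65.0, -33.0], [-91.0, -65.0, 147.0]]
phi0 0 1.9 0 [[0.0, 71.0, 0.0], [-180.0, -71.0, -180.0]]
phi0 0 1.9 40 [[42.0, 76.0, -12.0], [-138.0, -76.0, 168.0]]
phi0 0 1.9 75 [[76.0, 85.0, -18.0], [-104.0, -85.0, 162.0]]
phi0 0 2.2 0 [[0.0, 54.0, 0.0], [-180.0, -54.0, -180.0]]
phi0 0 2.2 40 [[46.0, 63.0, -25.0], [-134.0, -63.0, 155.0]]
phi0 0 2.2 75 [[78.0, 81.0, -35.0], [-102.0, -81.0, 145.0]]
phi180 0.35 1.9 0 [[0.0, 71.0, -160.0], [-180.0, -71.0, 20.0]]
phi180 0.35 1.9 40 [[43.0, 63.0, -177.0], [-137.0, -63.0, 3.0]]
phi180 0.35 1.9 75 [[81.0, 67.0, 166.0], [-99.0, -67.0, -14.0]]
phi180 0.35 2.2 0 [[0.0, 54.0, -160.0], [-180.0, -54.0, 20.0]]
phi180 0.35 2.2 40 [[51.0, 51.0, 168.0], [-129.0, -51.0, -12.0]]
phi180 0.35 2.2 75 [[89.0, 65.0, 147.0], [-91.0, -65.0, -33.0]]
phi180 0 1.9 0 [[0.0, 71.0, -180.0], [-180.0, -71.0, 0.0]]
phi180 0 1.9 40 [[42.0, 76.0, 168.0], [-138.0, -76.0, -12.0]]
phi180 0 1.9 75 [[76.0, 85.0, 162.0], [-104.0, -85.0, -18.0]]
phi180 0 2.2 0 [[0.0, 54.0, -180.0], [-180.0, -54.0, 0.0]]
phi180 0 2.2 40 [[46.0, 63.0, 155.0], [-134.0, -63.0, -25.0]]
phi180 0 2.2 75 [[78.0, 81.0, 145.0], [-102.0, -81.0, -35.0]]
```

The model reproduces both measured orientations exactly. A sideways tilt towards +y with jaw yaw 0 fits the wrist well, but the current grip offset is on the wrong side for it. I'll unwind, set the bowl down mouth-up and regrip.

Request:
send_rows:
  increments: [0,0.1,0,-0.5,-0.5,0,0.5,0,0.1,0,-0.5,-0.5,0,0.5,0,0.1,0,-0.5,-0.5,0,0.5,0,0.1,0,-0.5,-0.5,0,0.5,0,0.1,0,-0.5,-0.5,0,0.5,0,0.1,0,-0.5,-0.5,0,0.5,0,0.1,0,-0.5,-0.5,0,0.5,0,0.09,0,-0.5,-0.5,0,0.5,0,0,0,0,0,0,0.5,0,0,0,0,0,0,0.5]

```text
time: 5.9
position: [0.5461, 0.0499, 0.2879]
tool_rot: [-0.001, 0.989, 0.02, 0.143]
ft_force: [0.3, 1.3, -2.7]
grip_width: 0.0577
grip_force: 25.0
```

```bash
python3 - <<'E'
from h import *; from k import Ro
o=robot.get_obs();print(o['q'],o['position'],o['tool_rot']);M=Ro.from_quat(o['tool_rot']).as_matrix();print(M.round(3))
E
```

```text
[-0.15931653  0.24916354  1.7653203   0.11155288  0.85157081 -1.79374344] [0.54614944 0.0499011  0.28785841] [-8.56154248e-04  9.89457979e-01  1.96891083e-02  1.43473039e-01]
[[-0.959 -0.007  0.284]
 [ 0.004  0.999  0.039]
 [-0.284  0.039 -0.958]]
```

Request:
send_rows:
  increments: [-0.013,0.096,0,-0.5,0.5,0,0.5,-0.013,0.096,0,-0.5,0.5,0,0.5,-0.013,0.096,0,-0.5,0.5,0,0.5,0,0,-0.112,-0.45,0.7,-0.9,0.5,0,0,-0.112,-0.45,0.7,-0.9,0.5,0,0,-0.112,-0.45,0.7,-0.9,0.5,0,0,-0.112,-0.45,0.7,-0.9,0.5,0,0,-0.112,-0.45,0.7,-0.9,0.5,0,0,-0.112,-0.45,0.7,-0.9,0.5,0,0,-0.112,-0.45,0.7,-0.9,0.5,0,0,-0.112,-0.45,0.7,-0.9,0.5,0,0,-0.112,-0.45,0.7,-0.9,0.5,0,0,-0.112,-0.45,0.7,-0.9,0.5,0,0,-0.112,-0.45,0.7,-0.9,0.5,0,0,-0.112,-0.45,0.7,-0.9,0.5,0,0,-0.112,-0.45,0.7,-0.9,0.5,0,0,-0.112,-0.45,0.7,-0.9,0.5,0,0,0,0,0,0,0.5,0,0,0,0,0,0,0.5]

```text
time: 7.48
position: [0.466, 0.1636, 0.1622]
tool_rot: [0.704, 0.711, -0.001, -0.0]
ft_force: [0.4, 0.3, -1.5]
grip_width: 0.0576
grip_force: 25.0
```

```bash
python3 - <<'E'
from h import *; from k import Ro
o=robot.get_obs();print(o['q'],o['position'],o['tool_rot'],o['ft_force']);M=Ro.from_quat(o['tool_rot']).as_matrix();print(M.round(3))
E
```

```text
[ 1.11287348e-01  4.57494394e-01  1.82447292e+00 -8.55360759e-04
  8.61882895e-01  1.02119149e-01] [0.46604123 0.16357626 0.16215721] [ 7.03659366e-01  7.10536499e-01 -1.08223430e-03 -4.56167994e-04] [ 0.38684548  0.31133174 -1.4884139 ]
[[-0.01   1.    -0.002]
 [ 1.     0.01  -0.001]
 [-0.001 -0.002 -1.   ]]
```

Request:
send_rows:
  increments: [0,0,0,0,0,-3,0.5,0,0,0,0,0,-3,0.5,0,0,0,0,0,-3,0.5,0,0,0,0,0,-3,0.5,0,0,0,0,0,-1.6,0.5,0,0,0,0,0,-0.5,0.5,0,0,0,0,0,0,0.5,0,0,0,0,0,0,1,0,0,0,0,0,0,1,0,0,0,0,0,0,1,0,0,0,0,0,0,1,0,0,0,0,0,0,1,0,0,0,0,0,0,1,0,0,0,0,1.1,0,1,0,0,0,0,1.1,0,1,0,0,0,0,0,0,1]

```text
time: 8.82
position: [0.4682, 0.1875, 0.0224]
tool_rot: [0.704, 0.71, 0.001, 0.001]
ft_force: [-0.1, -0.5, 0.0]
grip_width: 0.0869
grip_force: 0.0
```

```bash
python3 - <<'E'
from h import *
o=robot.get_obs();print(o['position'],o['ft_force'],o['grip_width'])
for n in('top','side'):
    c=cam(n); 
    if n=='side': cv2.imwrite('pics/s2.png',cv2.resize(c['image'][120:300,180:440,::-1],None,fx=3,fy=3))
    P=cloud(c);m=(abs(P[...,0]-.466)<.06)&(abs(P[...,1]-.175)<.06)&(P[...,2]>.008)&(P[...,2]<.052);
    hsv=cv2.cvtColor(c['image'],cv2.COLOR_RGB2HSV); w=m&(hsv[...,2]>140)&(hsv[...,1]<60)
    q=P[w];print(n,len(q),q.min(0),q.max(0),q.mean(0))
E
```

```text
[0.46819875 0.18753163 0.02237155] [-0.05828329 -0.45675781  0.04446249] 0.08688628228413965
top 69 [0.43980652 0.14465778 0.00856303] [0.49384765 0.15502471 0.04950825] [0.46481498 0.14722269 0.04285874]
side 745 [0.43696254 0.14100901 0.00807304] [0.51090374 0.20261995 0.04815673] [0.46530052 0.16878193 0.03081928]
```

View pics/s2.png

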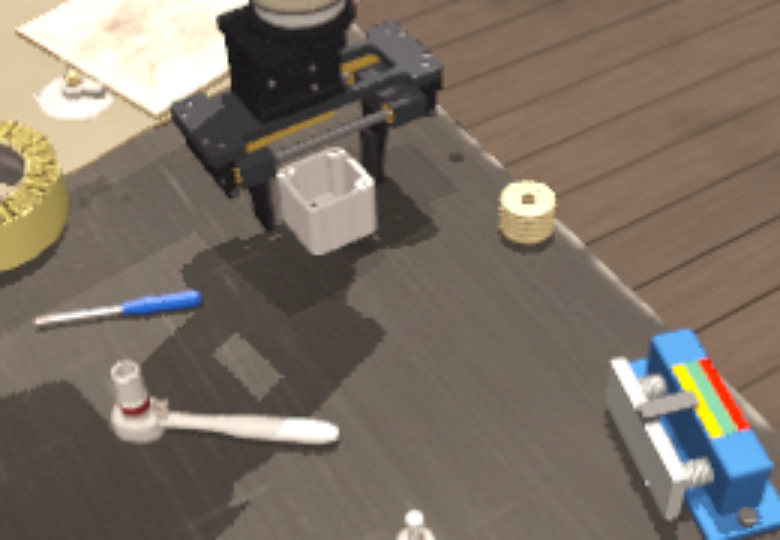

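The crop shows the bowl standing mouth-up between the fingers, with its near face at crop (325,210). Its centre is y≈0.172, so I shift 4 mm, grip, lift and tilt sideways.

Request:
send_rows:
  increments: [0,0,0,0,-0.4,0,1,0,0,0,0,0,0,0.5,0,0,0,0,0,0,0.5,0,0,0,0,0,0,0.5,0,0,0,0,0,0,0.5,0,0,0,0,0,0,0.5,0,0,0,0,0,0,0.5,0,0,0,0,0,0,0.5,0,0,0,0,0,0,0.5,0,0,0,0,0,0,0.5,0,0,0,0,0,2,0.5,0,0,0,0,0,3,0.5,0,0,0,0,0,3,0.5,0,0,0,0,0,0,0.5]

```text
time: 10.08
position: [0.4708, 0.1822, 0.1064]
tool_rot: [0.705, 0.709, 0.004, 0.003]
ft_force: [0.2, -0.5, -1.1]
grip_width: 0.0574
grip_force: 25.0
```

Request:
send_rows:
  increments: [0.1,0,0,0,0,0,0.5,0.1,0,0,0,0,0,0.5,0.1,0,0,0,0,0,0.5,0.1,0,0,0,0,0,0.5,0.1,0,0,0,0,0,0.5,0.1,0,0,0,0,0,0.5,0.1,0,0,0,0,0,0.5,0.1,0,0,0,0,0,0.5,0.1,0,0,0,0,0,0.5,0.1,0,0,0,0,0,0.5,0.1,0,0,0,0,0,0.5,0.1,0,0,0,0,0,0.5,0.1,0,0,0,0,0,0.5,0,0,0,0,0,0,0.5,0,0,0,0,0,0,0.5]

```text
time: 11.33
position: [0.4678, 0.1811, 0.1002]
tool_rot: [0.564, 0.565, 0.427, -0.426]
ft_force: [-0.3, 0.7, -1.1]
grip_width: 0.0579
grip_force: 25.0
```

```bash
cat > st.py <<'E'
from h import *; from k import Ro
o=robot.get_obs();print(o['q'].round(3),o['position'],o['ft_force'].round(1),o['grip_width'],o['grip_force']);M=Ro.from_quat(o['tool_rot']).as_matrix();print(M.round(3))
E
python3 st.py
```

```text
[-0.455  1.007  1.926  1.073  1.39  -1.384] [0.46781389 0.18108934 0.10023655] [-0.3  0.7 -1.1] 0.05793114187292411 24.99491742812097
[[-0.002  1.     0.   ]
 [ 0.273  0.     0.962]
 [ 0.962  0.002 -0.273]]
```

Request:
send_rows:
  increments: [0.1,0,0,0,0,-1,0.5,0,0,0,0,0,-1.5,0.5,0,0,0,0,0,-1.5,0.5,0,0,0,0,0,-1,0.5,0,0,0,0,0,-0.4,0.5,0,0,0,0,0,0,0.5,0,0,0,0,0,0,0.5]

```text
time: 11.92
position: [0.4679, 0.1818, 0.0491]
tool_rot: [0.54, 0.544, 0.456, -0.453]
ft_force: [-0.2, 0.0, -1.6]
grip_width: 0.0576
grip_force: 25.0
```

```bash
python3 st.py; python3 - <<'E'
from h import *
c=cam('side');cv2.imwrite('pics/s3.png',cv2.resize(c['image'][100:300,160:420,::-1],None,fx=3,fy=3))
E
```

```text
[-0.466  1.173  1.868  1.091  1.442 -1.487] [0.46788738 0.18182852 0.04909725] [-0.2  0.  -1.6] 0.05761323450272649 24.99496245291084
[[-0.007  1.    -0.   ]
 [ 0.174  0.002  0.985]
 [ 0.985  0.007 -0.174]]
```

View pics/s3.png

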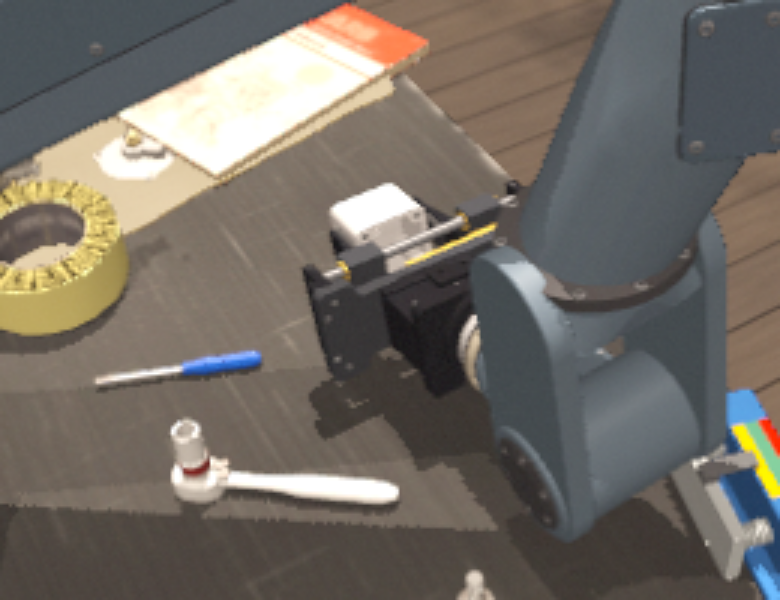

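The crop shows the bowl at (385,225), nearly on its side with its mouth facing the gripper. The wrist is near the stop, so I'll release it and lift straight up. The second flip will be further towards +y.

Request:
send_rows:
  increments: [0,0,0,0,0,-0.4,0.5,0,0,0,0,0,-0.2,0.5,0,0,0,0,0,0,1,0,0,0,0,0,0,1,0,0,0,0,0,0,1,0,0,0,0,0,0,1,0,0,0,0,0,0,1,0,0,0,0,0,0,1,0,0,0,0,0,2,1,0,0,0,0,0,4,1,0,0,0,0,0,4,1,0,0,0,0,0,4,1,0,0,0,0,0,0,1]

```text
time: 13.05
position: [0.4676, 0.182, 0.1881]
tool_rot: [0.538, 0.545, 0.458, -0.452]
ft_force: [-0.4, -0.7, -0.5]
grip_width: 0.0871
grip_force: 0.0
```

Request:
send_rows:
  increments: [-0.1,0,0,0,0,0,1,-0.1,0,0,0,0,0,1,-0.1,0,0,0,0,0,1,-0.1,0,0,0,0,0,1,-0.1,0,0,0,0,0,1,-0.1,0,0,0,0,0,1,-0.1,0,0,0,0,0,1,-0.1,0,0,0,0,0,1,-0.1,0,0,0,0,0,1,-0.1,0,0,0,0,0,1,-0.1,0,0,0,0,0,1,-0.1,0,0,0,0,0,1,-0.1,0,0,0,0,0,1,-0.1,0,0,0,0,0,1,0,0,0,0,0,0,1,0,0,0,0,0,0,1]

```text
time: 14.38
position: [0.4669, 0.1828, 0.1818]
tool_rot: [0.704, 0.711, -0.001, 0.0]
ft_force: [-0.5, -0.2, -0.2]
grip_width: 0.0869
grip_force: 0.0
```

```bash
python3 st.py; python3 - <<'E'
from h import *
c=cam('side');cv2.imwrite('pics/s4.png',cv2.resize(c['image'][100:300,160:420,::-1],None,fx=3,fy=3))
for n in('side','top'):
    c=cam(n) if n=='top' else c
    P=cloud(c);hsv=cv2.cvtColor(c['image'],cv2.COLOR_RGB2HSV)
    m=(abs(P[...,0]-.468)<.06)&(abs(P[...,1]-.185)<.06)&(P[...,2]>.006)&(P[...,2]<.075)&(hsv[...,2]>130)&(hsv[...,1]<60)
    q=P[m];print(n,len(q),np.percentile(q,[1,50,99],axis=0).round(4))
    t=q[q[:,2]>.05];print('top face',len(t),cv2.minAreaRect((t[:,:2]*1000).astype(np.float32)) if len(t)>5 else '')
E
```

```text
[ 0.151  0.434  1.788 -0.002  0.92   0.142] [0.46694121 0.18275431 0.18175839] [-0.5 -0.2 -0.2] 0.08693660764337365 0.0
[[-0.01   1.    -0.001]
 [ 1.     0.01  -0.002]
 [-0.002 -0.001 -1.   ]]
side 688 [[0.4376 0.1477 0.007 ]
 [0.4643 0.1669 0.0535]
 [0.4954 0.1946 0.0589]]
top face 377 ((467.05645751953125, 171.85922241210938), (49.608612060546875, 57.74144744873047), 89.71014404296875)
top 201 [[0.4393 0.1507 0.0069]
 [0.4686 0.157  0.0566]
 [0.4947 0.1654 0.0608]]
top face 183 ((467.1730041503906, 158.0830078125), (55.783058166503906, 14.9447660446167), 0.322519987821579)
```

View pics/s4.png

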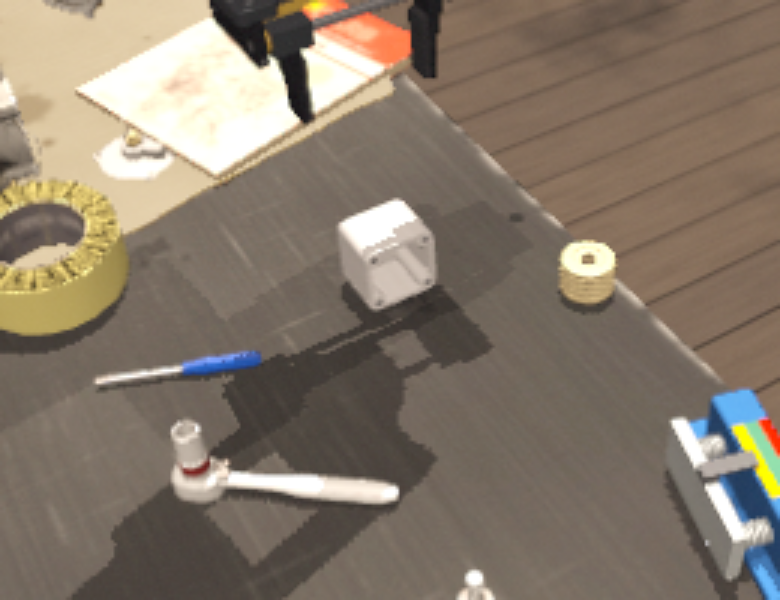

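The bowl lies on its side at (390,255) in the crop, mouth towards -y. Its centre is x=0.467, y runs 0.149 to 0.195 and the top is at 58 mm, which is consistent. I'll grip near the base (y=0.183).

Request:
send_rows:
  increments: [0,0,0,0,0,-3.5,1,0,0,0,0,0,-3.5,1,0,0,0,0,0,-3.5,1,0,0,0,0,0,-3,1,0,0,0,0,0,-1.8,1,0,0,0,0,0,-0.7,1,0,0,0,0,0,0,1,0,0,0,0,0,0,0.5,0,0,0,0,0,0,0.5,0,0,0,0,0,0,0.5,0,0,0,0,0,0,0.5,0,0,0,0,0,0,0.5,0,0,0,0,0,0,0.5,0,0,0,0,0,0,0.5,0,0,0,0,0,0,0.5,0,0,0,0,0,0,0.5]

```text
time: 15.82
position: [0.4684, 0.1817, 0.023]
tool_rot: [0.705, 0.709, -0.001, 0.002]
ft_force: [-0.7, -0.3, 6.2]
grip_width: 0.0576
grip_force: 25.0
```

Request:
send_rows:
  increments: [0,0,0,0,0,2,0.5,0,0,0,0,1,3,0.5,0,0,0,0,2,3,0.5,0,0,0,0,2,1,0.5,0.0967,0,0,0,0,0,0.5,0.0967,0,0,0,0,0,0.5,0.0967,0,0,0,0,0,0.5,0.0967,0,0,0,0,0,0.5,0.0967,0,0,0,0,0,0.5,0.0967,0,0,0,0,0,0.5,0.0967,0,0,0,0,0,0.5,0.0967,0,0,0,0,0,0.5,0.0967,0,0,0,0,0,0.5,0.0967,0,0,0,0,0,0.5,0.0967,0,0,0,0,0,0.5,0.0967,0,0,0,0,0,0.5,0.0967,0,0,0,0,0,0.5,0,0,0,0,0,0,0.5,0,0,0,0,0,0,0.5]

```text
time: 17.4
position: [0.468, 0.231, 0.1106]
tool_rot: [0.572, 0.574, 0.415, -0.413]
ft_force: [-0.3, 0.8, -1.5]
grip_width: 0.0576
grip_force: 25.0
```

```bash
python3 st.py; python3 - <<'E'
from h import *
c=cam('side');save(c,'s5.png');P=cloud(c)
# lowest arm points: blue-gray wrist
p=P.reshape(-1,3);m=(p[:,0]>.3)&(p[:,0]<.62)&(p[:,1]<.12)&(p[:,1]>-.1)&(p[:,2]>.035)
for y in np.arange(-.1,.12,.02):
    k=m&(abs(p[:,1]-y)<.01); print(round(y,2),k.sum(),p[k][:,2].min().round(3) if k.any() else '')
E
```

```text
[-0.348  0.96   1.958  1.164  1.334 -1.358] [0.46800966 0.23098596 0.11061345] [-0.3  0.8 -1.5] 0.057631553929307654 24.993652522098273
[[-0.003  1.     0.   ]
 [ 0.314  0.001  0.949]
 [ 0.949  0.003 -0.314]]
-0.1 2745 0.036
-0.08 6334 0.041
-0.06 2647 0.155
-0.04 1507 0.165
-0.02 813 0.177
0.0 138 0.215
0.02 27 0.207
0.04 972 0.152
0.06 2729 0.125
0.08 933 0.129
0.1 118 0.128
```

View pics/s5.png

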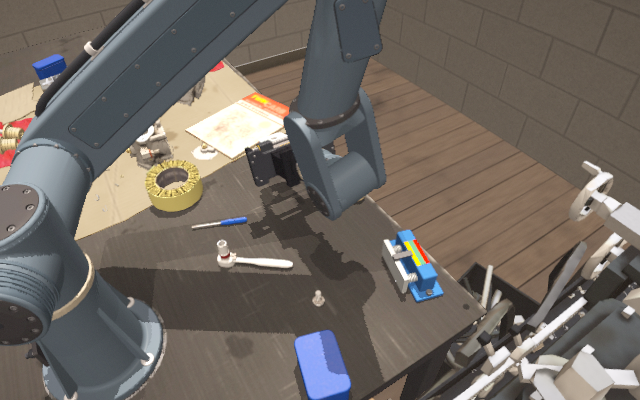

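The side view shows the wrist at (345,175), well above the bench and clear of the cap and stop. Lowering.

Request:
send_rows:
  increments: [0,0,0,-0.5,0,-2,0.5,0,0,0,0,0,-2,0.5,0,0,0,0,0,-2,0.5,0,0,0,0,0,-0.8,0.5,0,0,0,0,0,-0.2,0.5,0,0,0,0,0,0,0.5,0,0,0,0,0,0,0.5]

```text
time: 18.03
position: [0.463, 0.2318, 0.0434]
tool_rot: [0.571, 0.575, 0.416, -0.413]
ft_force: [0.1, 0.5, -2.2]
grip_width: 0.0576
grip_force: 25.0
```

Request:
send_rows:
  increments: [0,0,0,0,0,-0.3,0.5,0.07,0,0,0,0,-0.2,0.5,0,0,0,0,0,0,0.5,0,0,0,0,0,0,1,0,0,0,0,0,0,1,0,0,0,0,0,0,1,0,0,0,0,0,0,1,0,0,0,0,0,0,1,0,0,0,0,0,0,1,0,0,0,0,0,2,1,0,0,0,0,0,4,1,0,0,0,0,0,4,1,0,0,0,0,0,4,1,0,0,0,0,0,0,1]

```text
time: 19.2
position: [0.4627, 0.2321, 0.1833]
tool_rot: [0.554, 0.561, 0.438, -0.432]
ft_force: [-0.1, -0.2, -0.8]
grip_width: 0.0869
grip_force: 0.0
```

Request:
send_rows:
  increments: [-0.1,0,0,0,0,0,1,-0.1,0,0,0,0,0,1,-0.1,0,0,0,0,0,1,-0.1,0,0,0,0,0,1,-0.1,0,0,0,0,0,1,-0.1,0,0,0,0,0,1,-0.1,0,0,0,0,0,1,-0.1,0,0,0,0,0,1,-0.1,0,0,0,0,0,1,-0.1,0,0,0,0,0,1,-0.1,0,0,0,0,0,1,-0.1,0,0,0,0,0,1,-0.125,0,0,0,0,0,1,0,0,0,0,0,0,1,0,0,0,0,0,0,1]

```text
time: 20.45
position: [0.4618, 0.2331, 0.1768]
tool_rot: [0.703, 0.711, -0.0, -0.0]
ft_force: [-0.3, 0.1, -0.0]
grip_width: 0.0867
grip_force: 0.0
```

```bash
python3 st.py; python3 - <<'E'
from h import *
c=cam('side');cv2.imwrite('pics/s6.png',cv2.resize(c['image'][100:300,160:420,::-1],None,fx=3,fy=3))
for n in('side','top'):
    c=cam(n) if n=='top' else c
    P=cloud(c);hsv=cv2.cvtColor(c['image'],cv2.COLOR_RGB2HSV)
    m=(abs(P[...,0]-.468)<.06)&(abs(P[...,1]-.23)<.07)&(P[...,2]>.006)&(P[...,2]<.075)&(hsv[...,2]>130)&(hsv[...,1]<60)
    q=P[m];print(n,len(q),np.percentile(q,[1,50,99],axis=0).round(4))
    t=q[(q[:,2]>.04)];print('top face',len(t),cv2.minAreaRect((t[:,:2]*1000).astype(np.float32)) if len(t)>5 else '')
# stop: block top corners + plate face from side/top clouds
    ps=P.reshape(-1,3);h2=hsv.reshape(-1,3)
    b=(h2[:,0]>95)&(h2[:,0]<125)&(h2[:,1]>130)&(ps[:,2]>.044)&(ps[:,2]<.056)&(abs(ps[:,0]-.56)<.09)&(abs(ps[:,1]+.145)<.1)
    pl=(h2[:,1]<50)&(h2[:,2]>120)&(ps[:,2]>.040)&(ps[:,2]<.053)&(abs(ps[:,0]-.525)<.05)&(abs(ps[:,1]+.135)<.08)
    for nm,k in(('block',b),('plate',pl)):
        if k.sum()>5: print(n,nm,k.sum(),ps[k].mean(0).round(4),cv2.minAreaRect((ps[k][:,:2]*1000).astype(np.float32)))
E
```

```text
[0.251 0.46  1.756 0.    0.927 0.24 ] [0.46181657 0.23310559 0.17683367] [-0.3  0.1 -0. ] 0.08670268107214422 0.0
[[-0.01   1.    -0.001]
 [ 1.     0.01   0.   ]
 [ 0.    -0.001 -1.   ]]
side 761 [[0.4329 0.1843 0.0069]
 [0.4572 0.1993 0.0428]
 [0.4903 0.2431 0.0472]]
top face 425 ((462.05023193359375, 214.93869018554688), (58.651283264160156, 60.71487045288086), 0.7681340575218201)
side block 410 [ 0.5622 -0.158   0.0483] ((566.0775756835938, -150.18357849121094), (119.49303436279297, 30.014755249023438), 74.0707778930664)
side plate 266 [ 0.5282 -0.1421  0.046 ] ((551.3887329101562, -145.4595947265625), (104.50867462158203, 63.04206848144531), 75.14161682128906)
top 586 [[0.4334 0.1878 0.009 ]
 [0.4593 0.2093 0.0451]
 [0.4896 0.2342 0.05  ]]
top face 553 ((461.53045654296875, 211.1435546875), (47.398921966552734, 56.614837646484375), 89.65534973144531)
top block 340 [ 0.5673 -0.1475  0.0488] ((567.9569091796875, -148.30699157714844), (119.79281616210938, 30.49618148803711), 74.29317474365234)
top plate 233 [ 0.5302 -0.1366  0.0465] ((547.0977783203125, -142.01693725585938), (99.96317291259766, 51.776466369628906), 75.27690887451172)
```

View pics/s6.png

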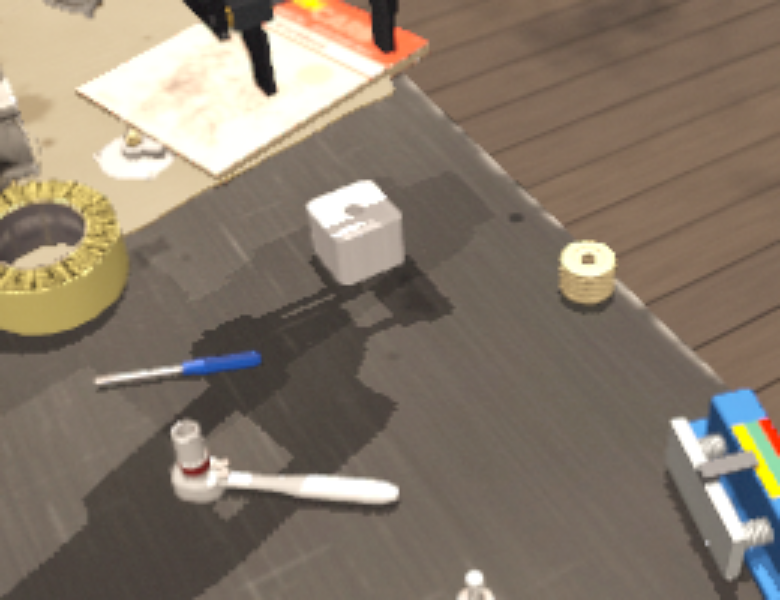

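The crop shows the bowl standing mouth-down, base and hole up, at (355,230). Its centre is (0.4617, 0.2145), top at 46 mm, sides parallel to the axes. The stop's x axis is at -15.8°. I'll turn the jaws 90° and regrip from above.

Request:
send_rows:
  increments: [0,0,0.12,0,-0.37,0,1,0,0,0.12,0,-0.37,0,1,0,0,0.12,0,-0.37,0,1,0,0,0.12,0,-0.37,0,1,0,0,0.12,0,-0.37,0,1,0,0,0.12,0,0,0,1,0,0,0.12,0,0,0,1,0,0,0.12,0,0,0,1,0,0,0.12,0,0,0,1,0,0,0.12,0,0,0,1,0,0,0.12,0,0,0,1,0,0,0.12,0,0,0,1,0,0,0.12,0,0,0,1,0,0,0.005,0,0,-2,1,0,0,0,0,0,-3,1,0,0,0,0,0,-3,1,0,0,0,0,0,0,1,0,0,0,0,0,0,1]

```text
time: 22.05
position: [0.4615, 0.2114, 0.0959]
tool_rot: [0.001, 1.0, -0.0, -0.002]
ft_force: [0.0, 0.5, -0.7]
grip_width: 0.0873
grip_force: 0.0
```

```bash
python3 st.py
```

```text
[ 2.090e-01  5.870e-01  1.839e+00  1.000e-03  7.190e-01 -1.360e+00] [0.46152803 0.21136858 0.09594621] [ 0.   0.5 -0.7] 0.08725615942189377 0.0
[[-1.     0.003 -0.004]
 [ 0.003  1.    -0.   ]
 [ 0.004 -0.    -1.   ]]
```

Request:
send_rows:
  increments: [0,0,0,0,0.3,-2.5,1,0,0,0,0,0,-2.5,1,0,0,0,0,0,-1.8,1,0,0,0,0,0,-0.9,1,0,0,0,0,0,0,1,0,0,0,0,0,0,0.5,0,0,0,0,0,0,0.5,0,0,0,0,0,0,0.5,0,0,0,0,0,0,0.5,0,0,0,0,0,0,0.5,0,0,0,0,0,0,0.5,0,0,0,0,0,0,0.5,0,0,0,0,0,0,0.5,0,0,0,0,0,0,0.5,0,0,0,0,0,0,0.5]
  newtons: 30

```text
time: 23.3
position: [0.4633, 0.2163, 0.0209]
tool_rot: [-0.0, 1.0, 0.0, 0.001]
ft_force: [-0.9, 0.7, 6.2]
grip_width: 0.0577
grip_force: 30.0
```

Request:
send_rows:
  increments: [0,0,0,0,0,1,0.5,0,0,0,0,0,1,0.5,0,0,-0.0227,0.06,-2.76,0,0.5,0,0,-0.0227,0.06,-2.76,0,0.5,0,0,-0.0227,0.06,-2.76,0,0.5,0,0,-0.0227,0.06,-2.76,0,0.5,0,0,-0.0227,0.06,-2.76,0,0.5,0,0,-0.0227,0.06,-2.76,0,0.5,0,0,-0.0227,0.06,-2.76,0,0.5,0,0,-0.0227,0.06,-2.76,0,0.5,0,0,-0.0227,0.06,-2.76,0,0.5,0,0,-0.0227,0.06,-2.76,0,0.5,0,0,-0.0227,0.06,-2.76,0,0.5,0,0,-0.0227,0.06,-2.76,0,0.5,0,0,0,0,0,0,0.5,0,0,0,0,0,0,0.5]

```text
time: 24.63
position: [0.4706, -0.1169, 0.0408]
tool_rot: [0.137, 0.991, -0.0, 0.001]
ft_force: [-0.2, 0.7, -2.4]
grip_width: 0.0579
grip_force: 30.0
```

```bash
python3 st.py;  cat > m.py <<'E'
from h import *
X=np.array([.962,-.2723]);Y=np.array([.2723,.962])
for n in('top','side'):
    c=cam(n);P=cloud(c);hsv=cv2.cvtColor(c['image'],cv2.COLOR_RGB2HSV);v=c['image'].astype(int)
    st=np.dstack([P[...,:2]@X*1000,P[...,:2]@Y*1000,P[...,2]*1000])
    near=(st[...,0]>430)&(st[...,0]<630)&(abs(st[...,1]-12)<90)&(st[...,2]>5)&(st[...,2]<65)
    H,S,V=hsv[...,0],hsv[...,1],hsv[...,2]
    pr=lambda nm,k:print(n,nm,k.sum(),np.percentile(st[k],[3,50,97],axis=0).round(1).tolist() if k.sum()>4 else '')
    pr('yellow',near&(H>22)&(H<34)&(S>150)&(V>150))
    pr('green',near&(H>40)&(H<85)&(S>80)); pr('red',near&((H<8)|(H>172))&(S>150)&(V>120))
    pr('blue',near&(H>95)&(H<125)&(S>130)&(st[...,2]>44))
    w=near&(S<50)&(V>130)&(st[...,2]>40)
    pr('plate',w&(st[...,0]>525)&(st[...,0]<560)&(st[...,2]<50)&(abs(st[...,1]-12)>12))
    pr('bowl',w&(st[...,0]<533)&(abs(st[...,1]-12)<35))
    pr('tongue',near&(st[...,2]>52)&(S<60)&(abs(st[...,1]-12)<12)&(st[...,0]>525))
E
python3 m.py
```

```text
[-4.750e-01  6.760e-01  1.926e+00  1.000e-03  5.360e-01 -1.771e+00] [ 0.47055272 -0.11685813  0.04079796] [-0.2  0.7 -2.4] 0.057891529583539186 29.999545644968748
[[-0.962  0.272  0.003]
 [ 0.272  0.962 -0.001]
 [-0.003  0.    -1.   ]]
top yellow 0 
top green 0 
top red 0 
top blue 0 
top plate 0 
top bowl 0 
top tongue 0 
side yellow 88 [[574.4, -16.2, 47.4], [578.9, 6.6, 49.2], [582.0, 38.2, 50.8]]
side green 90 [[583.0, -16.8, 47.3], [586.9, 8.5, 49.2], [590.3, 36.7, 51.4]]
side red 96 [[593.1, -15.7, 47.1], [596.4, 9.7, 49.1], [600.3, 38.8, 51.3]]
side blue 411 [[571.1, -48.4, 44.4], [583.2, -22.6, 48.5], [598.9, 66.1, 50.9]]
side plate 24 [[540.6, -39.2, 40.4], [545.8, -37.9, 45.4], [549.3, -29.1, 47.9]]
side bowl 189 [[453.8, -13.9, 40.9], [455.8, 12.8, 58.2], [476.8, 41.2, 64.9]]
side tongue 51 [[551.9, 4.9, 52.6], [564.2, 10.2, 53.5], [574.9, 15.5, 55.5]]
```

The side camera places the strips with green centred at s≈587 and the pointer at 575, so the origin is s0≈544.5. The middle is at t≈10.5, which means a 5 mm correction along the plate. Then I lower the bowl and approach.

Request:
send_rows:
  increments: [0,0,0,-0.14,-0.48,0,0.5,0,0,0,0,0,-1,0.5,0,0,0,0,0,-0.6,0.5,0,0,0,0,0,-0.3,0.5,0,0,0,0,0,-0.2,0.5,0,0,0,0,0,0,0.5,0,0,0,0,0,0,0.5,0,0,0,0,0,0,0.5]

```text
time: 25.4
position: [0.468, -0.1191, 0.0207]
tool_rot: [0.135, 0.991, 0.0, 0.0]
ft_force: [-3.0, 1.5, 19.8]
grip_width: 0.0578
grip_force: 30.0
```

Request:
send_rows:
  increments: [0,0,0,0,0,0.1,0.5,0,0,0,0,-0.2,0,0.5,0,0,0,0.48,-0.14,0,0.5,0,0,0,0.48,-0.14,0,0.5,0,0,0,0.48,-0.14,0,0.5,0,0,0,0.48,-0.14,0,0.5,0,0,0,0,0,0,0.5,0,0,0,0,0,0,0.5,0,0,0,0,0,0,0.5]

```text
time: 26.15
position: [0.4794, -0.1229, 0.0205]
tool_rot: [0.135, 0.991, 0.003, -0.008]
ft_force: [-12.3, 4.5, 21.2]
grip_width: 0.0579
grip_force: 30.0
```

```bash
python3 st.py; python3 m.py | grep -v top
```

```text
[-0.477  0.726  1.891  0.     0.542 -1.777] [ 0.47941336 -0.12287841  0.02049459] [-12.3   4.5  21.2] 0.05794605204555026 29.99650696059689
[[-0.963  0.267 -0.016]
 [ 0.267  0.964  0.008]
 [ 0.017  0.004 -1.   ]]
side yellow 89 [[574.3, -16.7, 47.1], [578.3, 5.6, 49.2], [582.0, 37.8, 51.3]]
side green 88 [[582.6, -16.4, 47.3], [587.0, 8.0, 49.1], [590.8, 37.1, 50.7]]
side red 94 [[593.0, -15.2, 47.3], [596.6, 9.9, 49.1], [600.3, 37.8, 51.1]]
side blue 331 [[571.6, -48.5, 44.8], [584.5, -29.3, 48.7], [599.1, 54.0, 51.0]]
side plate 0 
side bowl 163 [[464.7, -15.2, 40.6], [470.0, 21.5, 44.5], [492.3, 38.8, 46.5]]
side tongue 55 [[554.3, 4.2, 52.3], [564.2, 9.7, 53.4], [574.6, 15.7, 55.2]]
```

Vertical force is too high at 21 N, and the friction is dragging the bowl. I'll lift gradually to relieve it.

Request:
send_rows:
  increments: [0,0,0,0,0,0.2,0.5,0,0,0,0,0,0,0.5,0,0,0,0,0,0,0.5,0,0,0,0,0,0,0.5]

```text
time: 26.58
position: [0.4885, -0.1278, 0.0217]
tool_rot: [0.136, 0.991, -0.0, 0.001]
ft_force: [0.3, -0.1, -2.0]
grip_width: 0.0575
grip_force: 30.0
```

Request:
send_rows:
  increments: [0,0,0,0,0,-0.06,0.5,0,0,0,0.24,-0.07,0,0.5,0,0,0,0.24,-0.07,0,0.5,0,0,0,0.24,-0.07,0,0.5,0,0,0,0.24,-0.07,0,0.5,0,0,0,0,0,0,0.5,0,0,0,0,0,0,0.5,0,0,0,0,0,0,0.5]

```text
time: 27.25
position: [0.497, -0.1303, 0.0215]
tool_rot: [0.136, 0.991, 0.0, 0.0]
ft_force: [-1.7, -0.9, -2.0]
grip_width: 0.0576
grip_force: 30.0
```

```bash
python3 st.py; python3 m.py | grep -v top
```

```text
[-4.740e-01  7.310e-01  1.857e+00  1.000e-03  5.530e-01 -1.774e+00] [ 0.49701761 -0.13027053  0.02149482] [-1.7 -0.9 -2. ] 0.05760862938508239 29.98958268435672
[[-0.963  0.269  0.001]
 [ 0.269  0.963  0.   ]
 [-0.001  0.    -1.   ]]
side yellow 31 [[576.5, -7.0, 47.5], [579.4, 3.7, 49.5], [582.0, 26.9, 51.3]]
side green 78 [[582.9, -14.6, 47.6], [587.4, 10.7, 49.2], [590.6, 35.5, 51.2]]
side red 96 [[593.0, -16.2, 47.0], [596.4, 10.2, 49.1], [600.6, 38.8, 50.7]]
side blue 132 [[578.7, -49.1, 44.8], [592.4, -38.2, 48.9], [599.4, 47.7, 50.8]]
side plate 0 
side bowl 162 [[482.3, -19.0, 40.9], [487.7, 18.4, 45.1], [509.9, 36.1, 47.3]]
side tongue 10 [[574.3, 4.2, 53.1], [575.6, 9.3, 53.3], [577.3, 15.2, 54.8]]
```

Contact is just starting. I'll press another 8 mm gently.

Request:
send_rows:
  increments: [0,0,0,0,0,-0.04,0.5,0,0,0,0.19,-0.055,0,0.5,0,0,0,0.19,-0.055,0,0.5,0,0,0,0.19,-0.055,0,0.5,0,0,0,0.19,-0.055,0,0.5,0,0,0,0,0,0,0.5,0,0,0,0,0,0,0.5,0,0,0,0,0,0,0.5,0,0,0,0,0,0,0.5]

```text
time: 28.1
position: [0.5028, -0.1316, 0.021]
tool_rot: [0.135, 0.991, 0.001, -0.002]
ft_force: [-6.2, -0.0, 1.0]
grip_width: 0.058
grip_force: 30.0
```

```bash
python3 st.py; python3 m.py | grep -v top; python3 - <<'E'
from h import *
c=cam('side');cv2.imwrite('pics/s7.png',cv2.resize(c['image'][200:310,340:460,::-1],None,fx=5,fy=5,interpolation=cv2.INTER_CUBIC))
E
```

```text
[-0.471  0.736  1.838  0.     0.571 -1.771] [ 0.50284806 -0.13163205  0.02103278] [-6.2 -0.   1. ] 0.057969299919358785 29.986182886641473
[[-0.963  0.268 -0.003]
 [ 0.268  0.963  0.002]
 [ 0.004  0.001 -1.   ]]
side yellow 0 
side green 41 [[584.7, -6.3, 47.2], [588.4, 5.5, 49.0], [590.7, 27.4, 50.4]]
side red 93 [[592.6, -15.9, 47.0], [596.6, 9.6, 49.1], [600.7, 36.8, 50.8]]
side blue 65 [[584.3, -49.4, 44.9], [595.7, -42.2, 48.7], [600.2, -22.8, 50.5]]
side plate 0 
side bowl 175 [[488.2, -16.9, 41.8], [494.0, 18.4, 44.8], [517.3, 36.3, 47.4]]
side tongue 9 [[580.4, 6.3, 52.5], [582.3, 10.5, 53.4], [583.9, 15.7, 54.1]]
```

View pics/s7.png

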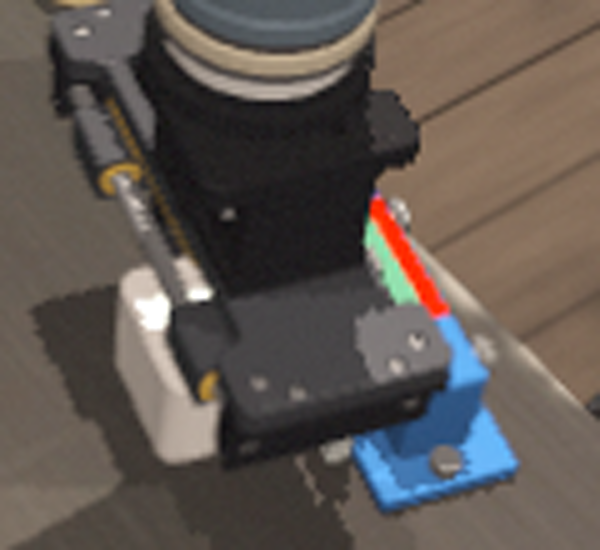

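The crop shows the bowl on the bench at (170,370) against the plate. The pointer tip is near the green strip at (375,260), with s≈584 against 575 at rest, so about 9 mm of travel. The force is about 6 to 7 N. I'll add 1.5 mm, let it settle and check.

Request:
send_rows:
  increments: [0,0,0,0.14,-0.04,0,0.5,0,0,0,0,0,0,0.5,0,0,0,0,0,0,0.5,0,0,0,0,0,0,0.5,0,0,0,0,0,0,0.5,0,0,0,0,0,0,0.5,0,0,0,0,0,0,0.5,0,0,0,0,0,0,0.5,0,0,0,0,0,0,0.5,0,0,0,0,0,0,0.5,0,0,0,0,0,0,0.5,0,0,0,0,0,0,0.5]

```text
time: 29.25
position: [0.5037, -0.1319, 0.021]
tool_rot: [0.135, 0.991, 0.001, -0.002]
ft_force: [-6.5, 0.4, 1.9]
grip_width: 0.0577
grip_force: 30.0
```

```bash
python3 st.py; python3 m.py | grep -E 'side (tongue|green|bowl)'; python3 st.py|head -1; python3 - <<'E'
from h import *
c=cam('side');P=cloud(c)
X=np.array([.962,-.2723]);Y=np.array([.2723,.962])
p=P.reshape(-1,3);s=p[:,:2]@X*1000;t=p[:,:2]@Y*1000;v=c['image'].reshape(-1,3).min(1)
m=(v>150)&(s>480)&(s<530)&(abs(t-12)<32)&(p[:,2]>.006)&(p[:,2]<.05)
f=m&(p[:,2]<.036)&(t<-10);print(p[m][:,2].max())
top=m&(p[:,2]>.042);print('top z',top.sum(),np.percentile(p[top][:,2],[5,50,95]))
E
```

```text
[-0.471  0.737  1.835  0.     0.575 -1.77 ] [ 0.50371446 -0.13186569  0.020968  ] [-6.5  0.4  1.9] 0.05774489356202072 29.986064722761512
[[-0.963  0.268 -0.004]
 [ 0.268  0.963  0.002]
 [ 0.005  0.001 -1.   ]]
side green 34 [[584.7, -7.1, 47.2], [588.4, 5.2, 49.4], [590.5, 25.5, 50.4]]
side bowl 177 [[489.1, -17.5, 41.2], [494.9, 18.5, 44.6], [518.1, 35.9, 46.9]]
side tongue 9 [[581.5, 4.2, 52.3], [583.5, 10.3, 54.0], [584.2, 14.5, 55.2]]
[-0.471  0.736  1.835  0.     0.575 -1.77 ] [ 0.50372172 -0.1318513   0.02099043] [-8.   0.   1.9] 0.05765941656442377 29.985939832404256
0.04747899287927179
top z 148 [0.04311925 0.04488492 0.04669814]
```

Travel is about 9 to 10 mm and the force 6.5 to 8 N. The bowl stands flat, square to the plate and centred, held steady. Handing in.

```bash
python3 -c "
from rig import robot;print(robot.hand_in())"
```

```text
the job is handed in; nothing more can be done
None
```

I turned the bowl mouth-down and handed the job in with the gripper still pressing it squarely on the middle of the plate, about 9–10 mm back at 6.5–8 N; no verdict came back.

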